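# Pack, clip shut and stack a food tub in the cold store

### The job

Put the wrapped cheese block away: lay it flat inside the open tub, take the long lid from the draining rack and press it down on the tub until the clips at both ends have snapped under the rim. Then lift the closed tub by the lid's handle and set it down, without dropping it, on the closed tub of the same size, long sides in line, so that its foot stands level inside the raised bead on that tub's lid, and let go. Leave everything else where it is.

Things in the scene. Friction and masses are not known exactly. Their poses are not given: they have to be found in the camera images.
- block: Block of cheese in cream-coloured foil with a white paper band, 48 mm (its x) by 105 mm (its y) by 40 mm high, 0.28 kg, lying flat on the bench. Origin: centre of its underside.
- tub: The open, empty white food tub on the bench, 88 mm high, 0.18 kg, loose. Origin: centre of its underside, z up, long side along its y (half turn symmetric). Below its floor is a narrower hollow foot, 100 mm (x) by 150 mm (y) outside, 28 mm high, open underneath so that it fits over the handle of a lid below.
- lid: The long grey clip lid, lying loose and right side up on the sloping rack, tilted 25 degrees toward the rack's front (-x) side. 150 mm (x) by 205 mm (y, over the clips), 0.15 kg. Origin: centre of its underside (lower edge of the skirt); z: normal of its upper face; y: long axis (half turn symmetric). Flared skirt 18 mm deep, then a 4 mm panel: upper face at z = 22 mm. A sprung clip hangs at each y end.
- clip_a (a joint): Catch at the lid's +y end: outward travel in m; 0 at rest and again when snapped, about 0.003 while riding over the rim (2.2 N preload, 750 N/m). Laid on the tub, the lid first rests on the catches' ramps 8 to 13 mm above home; 10 to 20 N pressed down at the handle snaps both ends. Home: lid's origin 70 mm above the tub's, panel on the rim; the clips leave about 1 mm of play.
- clip_b (a joint): The same clip at the lid's -y end.
- stack_tub: Closed tub of the same size with the same long grey lid clipped on (one solid piece), standing on the bench left or right of the open tub. Origin: centre of its underside, z up, long side along its y. 0.75 kg, loose. Its handle's top is 116 mm above the origin.
- rack: Steel wire draining rack fixed to the bench, on the other side of the open tub from the stack tub, sloping up toward its own +x at 25 degrees. Origin: centre of its footprint; 185 mm (x) by 200 mm (y), upper end 105 mm high. Two sloping wires with upturned lower ends hold the lid, whose origin lies 70 mm above the rack's.
- tub_mouth (a point): Centre of the open tub's mouth, level with its rim, 88 mm above the tub's origin. The mouth is 116 mm (x) by 164 mm (y), the inner floor 57 mm below it. Round it runs a flange 4 mm thick, 132 mm (x) by 182 mm (y) outside.
- lid_handle (a point): Middle of the top of the lid's handle ridge, 46 mm above the lid's origin along its z. The ridge is 80 mm long (lid's y), 16 mm wide (x), 24 mm high above the panel. Round it on the panel runs a bead 5 mm high, 4 mm thick, 108 mm by 158 mm inside. Clipped on, the lid carries the full tub by this handle.
- stack_top (a point): Centre of the upper face of the stack tub's lid, 92 mm above its origin: a tub stacked on it has its origin here. Round it runs a bead 5 mm high, 108 mm (x) by 158 mm (y) inside, so a tub's foot has 4 mm to spare each side.
- square_tub: Bystander: smaller closed tub with a square lid, 138 by 143 mm, 116 mm high. Origin: centre of its underside.
- square_lid: Bystander: spare grey square lid lying flat on the bench, 138 by 143 mm; it does not fit the open tub. Origin: centre of its underside.
- honey_jar: Bystander: amber jar, 68 mm across, 100 mm high. Origin: centre of its underside.
- cream_jar: Bystander: white jar with a blue cap, 74 mm across, 90 mm high. Origin: centre of its underside.
- sauce_bottle: Bystander: white bottle, 56 mm across, 160 mm high. Origin: centre of its underside.
- fish_tin: Bystander: flat tin, 80 mm across, 34 mm high. Origin: centre of its underside.
- spatula: Bystander: spatula 200 mm long lying on the bench. Origin: its middle, on the bench.

How it is judged:
By the outcome, as a careful person would: the job done as asked, in the order asked, and still so for the second after the job is handed in, with the robot touching nothing.
It also fails if it takes over 54 s, if anything falls off the work surface, if the arm or the gripper's body presses on something with over 40 N, if the wrist force passes 120 N, or if a joint passes its speed limit or range.

### The arm

A 7-joint arm with a two-finger parallel gripper is mounted at the origin on the work surface. World frame = base frame: x ahead of the robot, y to its left, z up, the work surface at z = 0. Lengths are in m, angles in rad, forces in N, time in s.
With the tool pointing down it reaches from about 0.425 to 0.925 m from the base axis. Payload 6.8 kg.
Tool frame: the origin (TCP) lies between the finger pads; the fingertips stand 22 mm ahead of it and the grasp point (between the pads) lies 3 mm ahead of it; z points along the fingers, y is the direction in which the jaws open and shut (so a half turn about z gives the same grasp; the last joint's range is limited). The gripper opens to 85 mm and grips with 20 to 120 N. Pads are 22 mm wide; open, the fingers measure 114 mm over their backs; the gripper's body (76 mm by 85 mm) begins 54 mm behind the grasp point. The pads swing forward as they close: fully open they stand 13 mm farther back than shut.
Start: joints at [1.143, 0.477, 0.022, 1.555, -0.011, 1.109, -0.083], TCP at [0.212, -0.641, 0.253] pointing down, gripper open.
Joint ranges: [-2.96, 2.96], [-0.34, 2.1], [-1.41, 1.46], [0.24, 2.44], [-1.37, 4.51], [0.17, 1.92], [-2.96, 2.96]. Speed limits (rad/s): [2.39, 2.39, 3.14, 3.14, 3.14, 3.14, 3.14].

### API

Orientations are given as a unit quaternion [w, x, y, z].
In Python, from station import bot gives the robot as it stands. The module is installed in compiled form; this text tells all that it offers.
- The arm moves only by the tool drive_tool, never from a script. Its argument "series" is one flat list of numbers, 7 for each row, row after row: the opening, from -1 (shut) to 1 (fully open), then the shift along the tool's x, y, z in mm, then the turn, a rotation vector about the tool's x, y, z in rad. In form: [jaw, x, y, z, wx, wy, wz, jaw, x, y, z, wx, wy, wz, ...]. A call has 1 to 12 rows; each row shifts and turns the commanded pose from where the row before left it, along the tool's axes as they then stand; what a row does not reach is not made up. A row lasts 1/8 s, in which the tool goes at most 62.5 mm and 10.7 degrees, less where a joint would pass 70% of its speed; a pose out of reach is approached as far as the arm can. A call with a gripper value outside its range is refused whole. The fingers move at their own pace and stop on an object; "force" is the grip in N (left out, the last holds). Time passes only in rows, so rows that do not move let the fingers close. It gives the time, the measured TCP pose, the force and the opening at its end, in the units of the state.
- bot.get_obs(): the state, without advancing time (a new reading comes with each control period).
- bot.read_camera(name): name is "scene" or "top" or "wrist"; returns a dict with "pixels" (480x640x3 uint8, blue, green, red), "camera_matrix" (3x3 intrinsics, pixels), "rvec" (rotation vector, rad) and "tvec" (3), from world to camera coordinates, as OpenCV has them. Camera axes: x right, y down, z forward; pixel columns grow to the right and rows downward; lengths in m; the calibration is good to about 2 mm. A picture is of the moment at which its call begins. There is no depth.
- bot.hand_in(): hands the job in, once; it reports no verdict.
The state is a dict: "t": time; "q": joint angles; "joint_vel": joint speeds; "joint_torque": joint torques, N m; "eef_pos": TCP position; "tool_rot": TCP orientation; "contact_force": force on the tool from outside, world axes, zero at the start; "torque": the same for the moment, N m; "gripper_width": opening from 0.0 (shut) to 1.0 (fully open).
Only numpy, scipy, OpenCV 4.12 (cv2) and the standard library are available. Lean on these libraries where they do the work, as an engineer would, in place of code of your own. Each camera call takes 0.05 s, during which the arm holds its last target. There are 200 camera calls.

## Working session

There is one attempt and no reset: what is moved stays moved. The work goes in short steps, Python scripts to look and compute and a tool call to move; the robot and the scene stay as the last step left them, time stands still between calls to the robot, and variables do not carry over. Pictures are saved under pics/ and viewed, about 8 in all and at most 12, crops included, and the job is handed in when it is done.

Besides the shell and the picture viewer there is one more tool, called after ">>>" as name(argument=value, ...) on one line, values as JSON. drive_tool: Moves the arm, as the interface text tells. Its arguments: {"type":"object","properties":{"series":{"type":"array"},"force":{"type":"number"}},"required":["series"]}

```bash
mkdir -p pics
cat > h.py <<'E'
import numpy as np, cv2
from scipy.spatial.transform import Rotation as R
from station import bot
def cam(n,save=None):
    c=bot.read_camera(n)
    if save: cv2.imwrite('pics/'+save,c['pixels'])
    return c
def ray(c,uv,z):
    uv=np.array(uv,float).reshape(-1,1,2)
    p=cv2.undistortPoints(uv,np.array(c['camera_matrix']),None).reshape(-1,2)
    Rm=cv2.Rodrigues(np.array(c['rvec'],float))[0]; t=np.array(c['tvec'],float).reshape(3)
    o=-Rm.T@t; d=np.c_[p,np.ones(len(p))]@Rm
    return o+d*((z-o[2])/d[:,2])[:,None]
def proj(c,P):
    return cv2.projectPoints(np.array(P,float).reshape(-1,3),np.array(c['rvec'],float),np.array(c['tvec'],float),np.array(c['camera_matrix']),None)[0].reshape(-1,2)
def st():
    o=bot.get_obs(); 
    q=o['tool_rot']; return o,np.array(o['eef_pos']),R.from_quat([q[1],q[2],q[3],q[0]])
E
python3 - <<'E'
from h import *
for n in('top','scene'):
    c=cam(n,n+'0.png'); Rm=cv2.Rodrigues(np.array(c['rvec'],float))[0]
    print(n,-Rm.T@np.array(c['tvec']).ravel(),c['camera_matrix'][0][0])
    print(ray(c,[[0,0],[640,0],[640,480],[0,480]],0).round(3))
o,p,r=st();print(o['t'],p,r.as_matrix().round(3),o['contact_force'])
E
```

```text
top [0.47796677 0.00581613 1.21809967] 454.5899489835363
[[ 1.228  0.93   0.   ]
 [ 1.232 -0.86   0.   ]
 [-0.055 -0.802 -0.   ]
 [-0.072  0.851  0.   ]]
scene [1.1149164  0.85062216 1.16399281] 605.21600562756
[[ 0.876 -2.001  0.   ]
 [-1.529 -0.606  0.   ]
 [ 0.294  0.789  0.   ]
 [ 1.355  0.136  0.   ]]
0.1 [ 0.21204186 -0.64031238  0.25243485] [[ 0.949  0.314 -0.001]
 [ 0.314 -0.949  0.002]
 [-0.    -0.002 -1.   ]] [-0.24668853 -0.09834441  0.44566643]
```

View pics/top0.png

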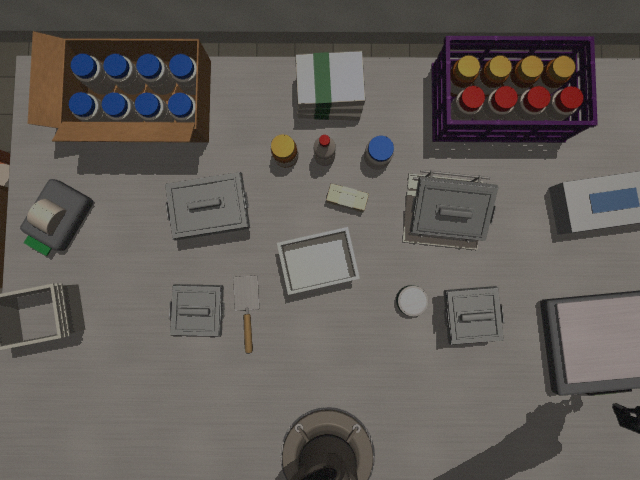

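View pics/scene0.png

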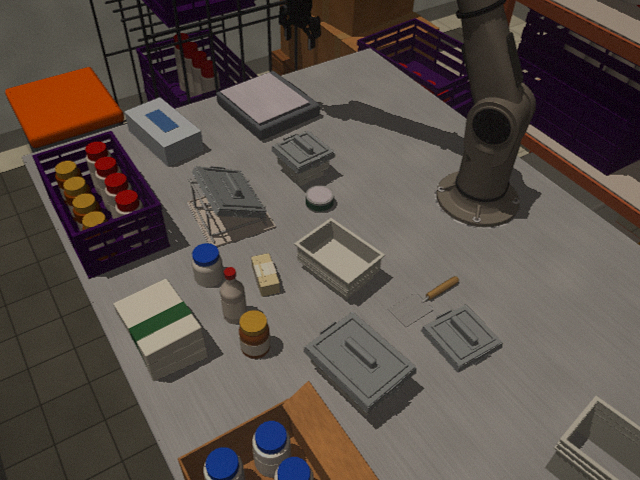

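Run:
```python
import cv2,numpy as np
t=cv2.imread('pics/top0.png');s=cv2.imread('pics/scene0.png')
f=lambda i,x,y,w,h:cv2.convertScaleAbs(cv2.resize(i[y:y+h,x:x+w],(400,300),interpolation=cv2.INTER_CUBIC),alpha=1.5,beta=10)
# top crops x4 ; scene x4
m=np.vstack([np.hstack([f(t,400,170,100,75),f(s,185,160,100,75)]),np.hstack([f(t,270,175,100,75+0),f(t,160,170,100,75)])])
cv2.imwrite('pics/m1.png',m)
```

```text
(no output)
```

View pics/m1.png

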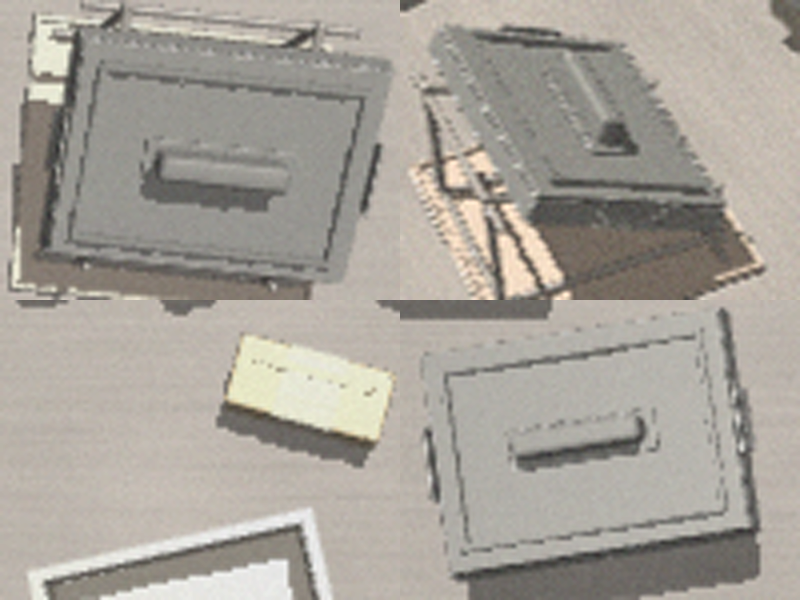

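Run:
```python
from h import *
c=cam('top'); im=c['pixels']; hsv=cv2.cvtColor(im,cv2.COLOR_BGR2HSV)
sc=cam('scene')
def rect(mask,x,y,w,h,z,name):
    m=np.zeros_like(mask);m[y:y+h,x:x+w]=mask[y:y+h,x:x+w]
    ct=max(cv2.findContours(m,cv2.RETR_EXTERNAL,cv2.CHAIN_APPROX_NONE)[0],key=cv2.contourArea)
    P=ray(c,ct.reshape(-1,2)+0.0,z)[:,:2]*1000
    (a,s,th)=cv2.minAreaRect(P.astype(np.float32))
    b=cv2.boxPoints((a,s,th)); e=max([b[1]-b[0],b[2]-b[1]],key=np.linalg.norm)
    print(name,np.round(a,1),np.round(s,1),'long dir deg',round(np.degrees(np.arctan2(e[1],e[0]))%180,1))
for p in [(345,196),(300,270),(282,270),(278,262),(205,190),(250,200),(310,235)]: print(p,im[p[1],p[0]],hsv[p[1],p[0]])
yel=((hsv[...,1]>40)&(hsv[...,2]>120)|(im.min(2)>165)).astype(np.uint8)
rect(yel,322,178,52,40,.04,'block')
wh=(im.min(2)>155).astype(np.uint8)
rect(wh,265,218,110,85,.088,'tub')
# handle top pts: stack from crop
def cr(p,x,y): return [p[0]/4+x,p[1]/4+y]
S=[cr(p,160,170) for p in [(25,52),(322,12),(357,225),(55,272)]]
Q=ray(c,S,.092)[:,:2]*1000; print('stack',Q.round(),Q.mean(0))
H=[cr(p,160,170) for p in [(115,137),(240,125)]]; Q=ray(c,H,.114)*1000;print('stackhandle',Q.round(),Q.mean(0))
# lid handle triangulate: ends top view & scene
A=[cr(p,400,170) for p in [(163,167),(288,177)]]; B=[cr(p,185,160) for p in [(218,140),(172,55)]]
print('scene ray pairing: +y end is lower in scene')
def rd(c,uv):
    a=ray(c,uv,0);b=ray(c,uv,.3);return a,b-a
for a,b in zip(A,B):
    o1,d1=rd(c,a);o2,d2=rd(sc,b);M=np.c_[d1[0],-d2[0]];k=np.linalg.lstsq(M,o2[0]-o1[0],rcond=None)[0]
    p1=o1[0]+d1[0]*k[0];p2=o2[0]+d2[0]*k[1];print(((p1+p2)/2*1000).round(),np.linalg.norm(p1-p2).round(4))
```

```text
(345, 196) [133 145 146] [ 28  23 146]
(300, 270) [141 146 147] [ 25  10 147]
(282, 270) [90 96 97] [26 18 97]
(278, 262) [57 61 63] [20 24 63]
(205, 190) [103 109 109] [ 30  14 109]
(250, 200) [106 112 117] [ 16  24 117]
(310, 235) [132 135 137] [ 18   9 137]
block [661.2   1.6] [2.6 5.2] long dir deg 90.3Traceback (most recent call last):
  File "<stdin>", line 15, in <module>
  File "<stdin>", line 6, in rect
ValueError: max() iterable argument is empty
```

Run:
```python
from h import *
c=cam('top'); im=c['pixels']; sc=cam('scene')
V=im.max(2)
def rect(mask,x,y,w,h,z,name):
    m=np.zeros_like(mask);m[y:y+h,x:x+w]=mask[y:y+h,x:x+w]
    ct=max(cv2.findContours(m,cv2.RETR_EXTERNAL,cv2.CHAIN_APPROX_NONE)[0],key=cv2.contourArea)
    P=ray(c,ct.reshape(-1,2)+0.0,z)[:,:2]*1000
    (a,s,th)=cv2.minAreaRect(P.astype(np.float32))
    b=cv2.boxPoints((a,s,th)); e=max([b[1]-b[0],b[2]-b[1]],key=np.linalg.norm)
    print(name,np.round(a,1),np.round(s,1),'long dir deg',round(np.degrees(np.arctan2(e[1],e[0]))%180,1))
m=(V>128).astype(np.uint8)
rect(m,322,178,52,40,.04,'block')
rect(m,265,218,110,85,.088,'tub')
def cr(p,x,y): return [p[0]/4+x,p[1]/4+y]
S=[cr(p,160,170) for p in [(25,52),(322,12),(357,225),(55,272)]]
Q=ray(c,S,.092)[:,:2]*1000; print('stack',Q.round(),Q.mean(0))
H=[cr(p,160,170) for p in [(115,137),(240,125)]]; Q=ray(c,H,.114)*1000;print('stackhandle',Q.round(),Q.mean(0))
A=[cr(p,400,170) for p in [(163,167),(288,177)]]; B=[cr(p,185,160) for p in [(218,140),(172,55)]]
def rd(c,uv):
    a=ray(c,uv,0);b=ray(c,uv,.3);return a,b-a
for a,b in zip(A,B):
    o1,d1=rd(c,a);o2,d2=rd(sc,b);M=np.c_[d1[0],-d2[0]];k=np.linalg.lstsq(M,o2[0]-o1[0],rcond=None)[0]
    p1=o1[0]+d1[0]*k[0];p2=o2[0]+d2[0]*k[1];print(((p1+p2)/2*1000).round(),np.linalg.norm(p1-p2).round(4))
```

```text
block [670.6 -45.9] [102.5  48.2] long dir deg 74.9
tub [501.7  29.2] [132.9 183. ] long dir deg 103.1
stack [[693. 411.]
 [719. 225.]
 [585. 200.]
 [554. 388.]] [637.73984076 305.85712939]
stackhandle [[636. 346. 114.]
 [644. 269. 114.]] [639.9836745  307.64663439 114.        ]
[ 621. -275.   87.] 0.0077
[ 615. -349.  105.] 0.0038
```

```bash
cat >> h.py <<'E'
def down(deg):  # tool down, tool y (jaw) at world angle deg
    a=np.radians(deg); y=np.array([np.cos(a),np.sin(a),0]); z=np.array([0,0,-1.]); return R.from_matrix(np.c_[np.cross(y,z),y,z])
def plan(P,Rt,n,start=None):
    """n equal rows from start pose (default measured) to (P mm, Rt): prints local shift mm / rotvec"""
    o,p,r=st(); p=p*1000
    if start: p,r=np.array(start[0],float),start[1]
    w=(r.inv()*Rt).as_rotvec()/n; d=(np.array(P,float)-p)/n
    print('tot dist',np.linalg.norm(d*n).round(1),'deg',np.degrees(np.linalg.norm(w)*n).round(1))
    for i in range(n):
        print(np.r_[r.inv().apply(d).round(1),w.round(3)].tolist()); r=r*R.from_rotvec(w)
E
python3 - <<'E'
from h import *
c=cam('top')
print('bottle',ray(c,[325,141],.155).round(3),'cap cream',ray(c,[381,145],.09).round(3),'honey',ray(c,[285,145],.1).round(3))
print('tub',ray(c,[318,262],.088))
print('lid handle', ray(c,[[440.7,211.7],[472,214.2]],.1117).round(4))
plan([671,-46,150],down(-15),14)
E
```

```text
bottle [[0.784 0.012 0.155]] cap cream [[ 0.793 -0.129  0.09 ]] honey [[0.789 0.113 0.1  ]]
tub [[0.49706752 0.02821871 0.088     ]]
lid handle [[ 0.6214 -0.2715  0.1117]
 [ 0.6157 -0.3477  0.1117]]
tot dist 758.2 deg 56.7
[44.5, -30.0, 7.4, -0.0, -0.0, -0.071]
[46.5, -26.8, 7.4, -0.0, -0.0, -0.071]
[48.3, -23.5, 7.4, -0.0, -0.0, -0.071]
[49.8, -20.0, 7.4, -0.0, -0.0, -0.071]
[51.1, -16.4, 7.4, -0.0, -0.0, -0.071]
[52.1, -12.8, 7.4, -0.0, -0.0, -0.071]
[52.9, -9.1, 7.4, -0.0, -0.0, -0.071]
[53.4, -5.3, 7.4, -0.0, -0.0, -0.071]
[53.6, -1.5, 7.4, -0.0, -0.0, -0.071]
[53.6, 2.3, 7.4, -0.0, -0.0, -0.071]
[53.3, 6.0, 7.4, -0.0, -0.0, -0.071]
[52.8, 9.8, 7.4, -0.0, -0.0, -0.071]
[51.9, 13.5, 7.4, -0.0, -0.0, -0.071]
[50.8, 17.1, 7.4, -0.0, -0.0, -0.071]
```

>>> drive_tool(series=[1, 44.5, -30, 0, 0, 0, -0.071, 1, 46.5, -26.8, 0, 0, 0, -0.071, 1, 48.3, -23.5, 0, 0, 0, -0.071, 1, 49.8, -20, 0, 0, 0, -0.071, 1, 51.1, -16.4, 0, 0, 0, -0.071, 1, 52.1, -12.8, 0, 0, 0, -0.071, 1, 52.9, -9.1, 0, 0, 0, -0.071, 1, 53.4, -5.3, 0, 0, 0, -0.071, 1, 53.6, -1.5, 0, 0, 0, -0.071, 1, 53.6, 2.3, 10, 0, 0, -0.071, 1, 53.3, 6, 15, 0, 0, -0.071, 1, 52.8, 9.8, 20, 0, 0, -0.071], force=50)

```text
t: 1.85
eef_pos: [0.6061, -0.1291, 0.2085]
tool_rot: [0.001, 0.833, 0.554, 0.001]
contact_force: [-0.7, -1.2, -0.3]
gripper_width: 0.996
```

Run:
```python
from h import *
o,p,r=st();print(o['t'],p,o['q'])
plan([671,-46,120],down(-15),4)
```

```text
1.85 [ 0.60605353 -0.12914073  0.20848673] [ 0.38286866  0.45600035 -0.36485948  1.71947021  0.18852604  0.99900629
 -0.4473749 ]
tot dist 137.7 deg 7.8
[25.4, 6.9, 22.1, 0.0, 0.0, -0.034]
[25.2, 7.8, 22.1, 0.0, 0.0, -0.034]
[24.9, 8.6, 22.1, 0.0, 0.0, -0.034]
[24.6, 9.5, 22.1, 0.0, 0.0, -0.034]
```

>>> drive_tool(series=[1, 25.4, 6.9, 22, 0, 0, -0.034, 1, 25.2, 7.8, 22, 0, 0, -0.034, 1, 24.9, 8.6, 22, 0, 0, -0.034, 1, 24.6, 9.5, 22, 0, 0, -0.034, 1, 0, 0, 0, 0, 0, 0])

```text
t: 2.48
eef_pos: [0.6693, -0.0445, 0.1183]
tool_rot: [-0.002, 0.793, 0.61, -0.001]
contact_force: [-0.5, 0.1, 0.7]
gripper_width: 0.997
```

Run:
```python
from h import *
c=cam('wrist','w1.png'); plan([671,-46,29],down(-15),3)
print(proj(c,[[.671,-.046,.04]]))
```

```text
tot dist 90.5 deg 0.1
[0.3, 0.5, 30.1, -0.001, 0.0, -0.0]
[0.3, 0.5, 30.1, -0.001, 0.0, -0.0]
[0.3, 0.5, 30.1, -0.001, 0.0, -0.0]
[[328.20095719 256.9738372 ]]
```

View pics/w1.png

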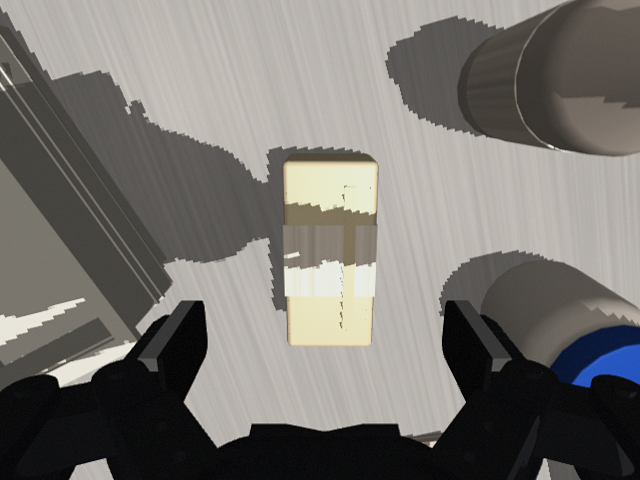

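>>> drive_tool(series=[1, 0.3, 0.5, 30, 0, 0, 0, 1, 0.3, 0.5, 30, 0, 0, 0, 1, 0.3, 0.5, 29, 0, 0, 0, 1, 0, 0, 0, 0, 0, 0, -0.2, 0, 0, 0, 0, 0, 0, -0.2, 0, 0, 0, 0, 0, 0, -0.2, 0, 0, 0, 0, 0, 0, -0.2, 0, 0, 0, 0, 0, 0, -0.2, 0, 0, 0, 0, 0, 0], force=60)

```text
t: 3.65
eef_pos: [0.6725, -0.047, 0.0334]
tool_rot: [0.001, 0.794, 0.608, 0.001]
contact_force: [-1.4, -0.1, 7.0]
gripper_width: 0.555
```

Run:
```python
from h import *
o,p,r=st();print(p,o['gripper_width'],o['contact_force'])
# lift to 190 then go over tub; tub jaw axis 13.1 deg
S=([*(p[:2]*1000),160],r)
plan([501.7,29.2,160],down(13.1),5,S)
```

```text
[ 0.67248154 -0.04700611  0.03339318] 0.5550495073298247 [-1.41260716 -0.0541525   6.95624061]
tot dist 187.0 deg 28.2
[5.8, -36.9, -0.1, 0.0, 0.0, -0.098]
[9.4, -36.2, -0.1, 0.0, 0.0, -0.098]
[12.9, -35.1, -0.1, 0.0, 0.0, -0.098]
[16.3, -33.7, -0.0, 0.0, 0.0, -0.098]
[19.5, -31.9, -0.0, 0.0, 0.0, -0.098]
```

>>> drive_tool(series=[-0.2, 0, 0, -40, 0, 0, 0, -0.2, 0, 0, -45, 0, 0, 0, -0.2, 0, 0, -45, 0, 0, 0, -0.2, 5.8, -36.9, 0, 0, 0, -0.098, -0.2, 9.4, -36.2, 0, 0, 0, -0.098, -0.2, 12.9, -35.1, 0, 0, 0, -0.098, -0.2, 16.3, -33.7, 0, 0, 0, -0.098, -0.2, 19.5, -31.9, 0, 0, 0, -0.098, -0.2, 0, 0, 0, 0, 0, 0])

```text
t: 4.78
eef_pos: [0.4977, 0.0303, 0.1614]
tool_rot: [-0.0, 0.621, 0.784, -0.001]
contact_force: [1.0, 0.4, -3.0]
gripper_width: 0.551
```

Run:
```python
from h import *
o,p,r=st();print(p,o['gripper_width'],o['contact_force'])
c=cam('wrist','w2.png')
plan([501.7,29.2,66],down(13.1),3)
```

```text
[0.49773328 0.03025498 0.16135481] 0.5506952505253662 [ 0.9578375   0.36472079 -2.9696228 ]
tot dist 95.7 deg 0.1
[-0.2, 0.6, 31.9, 0.0, 0.0, -0.0]
[-0.2, 0.6, 31.9, 0.0, 0.0, -0.0]
[-0.2, 0.6, 31.9, 0.0, 0.0, -0.0]
```

View pics/w2.png

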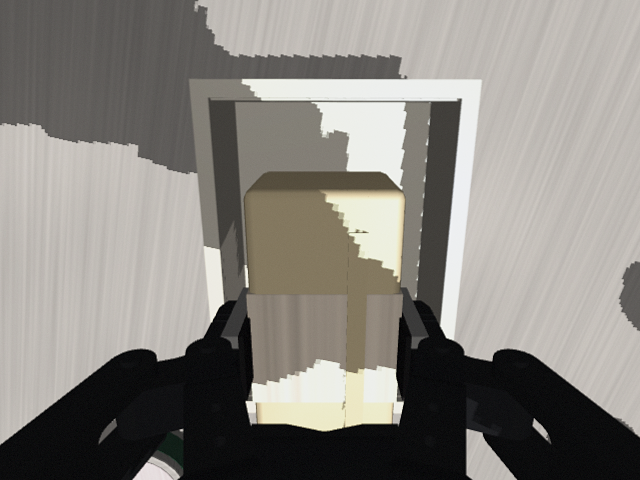

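>>> drive_tool(series=[-0.2, -0.2, 0.6, 32, 0, 0, 0, -0.2, -0.2, 0.6, 32, 0, 0, 0, -0.2, -0.2, 0.6, 31, 0, 0, 0, -0.2, 0, 0, 0, 0, 0, 0])

```text
t: 5.32
eef_pos: [0.5033, 0.0286, 0.0651]
tool_rot: [-0.0, 0.623, 0.782, -0.0]
contact_force: [-0.2, -0.6, -2.6]
gripper_width: 0.549
```

Run:
```python
from h import *
o,p,r=st();print(p,o['gripper_width'],o['contact_force'])
```

```text
[0.50328679 0.02862317 0.06512258] 0.5487192598256597 [-0.18201599 -0.59993815 -2.57376376]
```

>>> drive_tool(series=[-0.2, 0, 0, 1, 0, 0, 0, 0.35, 0, 0, 0, 0, 0, 0, 0.35, 0, 0, 0, 0, 0, 0, 0.35, 0, 0, 0, 0, 0, 0, 0.35, 0, 0, -40, 0, 0, 0, 0.35, 0, 0, -50, 0, 0, 0, 0.35, 0, 0, -60, 0, 0, 0, 0.35, 0, 0, -20, 0, 0, 0, 0.35, 0, 0, 0, 0, 0, 0])

```text
t: 6.45
eef_pos: [0.5036, 0.0292, 0.2371]
tool_rot: [0.002, 0.623, 0.783, 0.001]
contact_force: [0.1, -0.7, -0.8]
gripper_width: 0.678
```

Run:
```python
from h import *
o,p,r=st();print(p,o['gripper_width'],o['contact_force'])
c=cam('wrist','w3.png')
```

```text
[0.50355834 0.02921882 0.23714033] 0.6781618812016972 [ 0.10863052 -0.71241657 -0.7834787 ]
```

View pics/w3.png

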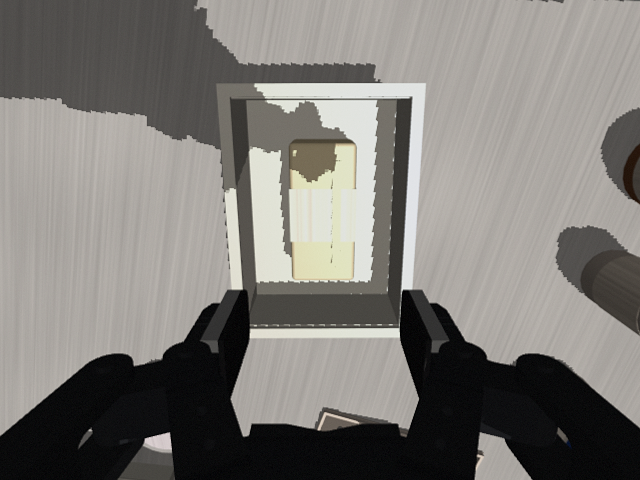

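```bash
cat >> h.py <<'E'
def lidR(deg,tilt=25):  # tool onto tilted lid
    a=np.radians(deg);t=np.radians(tilt)
    x=np.array([np.cos(a)*np.cos(t),np.sin(a)*np.cos(t),np.sin(t)]); n=np.array([-np.cos(a)*np.sin(t),-np.sin(a)*np.sin(t),np.cos(t)])
    return R.from_matrix(np.c_[np.cross(x,-n),x,-n]),n
E
python3 - <<'E'
from h import *
c=cam('wrist')
Q=ray(c,[[217,83],[426,83],[411,338],[237,338]],.088)*1000;print(Q.round(1),Q.mean(0).round(1))
for a,b in((0,3),(1,2),(0,1),(3,2)): d=Q[b]-Q[a];print(np.degrees(np.arctan2(d[1],d[0])).round(1),np.linalg.norm(d).round(1))
Rt,n=lidR(-4.3); h=np.array([618.5,-309.6,111.7]); print(n)
plan(h+110*n,Rt,8)
E
```

```text
[[417.6 100.2  88. ]
 [544.7 129.6  88. ]
 [587.4 -46.4  88. ]
 [459.4 -75.8  88. ]] [502.2  26.9  88. ]
-76.6 181.0
-76.4 181.1
13.0 130.5
13.0 131.3
[-0.42142865  0.03168738  0.90630779]
tot dist 343.0 deg 30.4
[-42.8, -0.9, 2.9, -0.054, -0.008, 0.037]
[-42.7, 0.6, 3.3, -0.054, -0.008, 0.037]
[-42.7, 2.0, 3.7, -0.054, -0.008, 0.037]
[-42.5, 3.3, 4.2, -0.054, -0.008, 0.037]
[-42.4, 4.7, 4.7, -0.054, -0.008, 0.037]
[-42.1, 6.0, 5.4, -0.054, -0.008, 0.037]
[-41.8, 7.2, 6.1, -0.054, -0.008, 0.037]
[-41.5, 8.4, 6.8, -0.054, -0.008, 0.037]
```

>>> drive_tool(series=[0, -42.8, -0.9, 2.9, -0.054, -0.008, 0.037, 0, -42.7, 0.6, 3.3, -0.054, -0.008, 0.037, 0, -42.7, 2, 3.7, -0.054, -0.008, 0.037, 0, -42.5, 3.3, 4.2, -0.054, -0.008, 0.037, 0, -42.4, 4.7, 4.7, -0.054, -0.008, 0.037, 0, -42.1, 6, 5.4, -0.054, -0.008, 0.037, 0, -41.8, 7.2, 6.1, -0.054, -0.008, 0.037, 0, -41.5, 8.4, 6.8, -0.054, -0.008, 0.037, 0, 0, 0, 0, 0, 0, 0])

```text
t: 7.68
eef_pos: [0.5706, -0.3095, 0.2084]
tool_rot: [0.156, 0.718, 0.662, 0.146]
contact_force: [0.5, 0.6, 1.3]
gripper_width: 0.499
```

Run:
```python
from h import *
c=cam('wrist','w4.png');o,p,r=st();print(p,r.as_matrix().round(3),o['gripper_width'])
_,n=lidR(-4.3); print(proj(c,np.array([[.6185,-.3096,.1117],[.6214,-.2715,.1117],[.6157,-.3477,.1117]])))
```

```text
[ 0.57136395 -0.30679577  0.20901558] [[ 0.076  0.906  0.417]
 [ 0.997 -0.071 -0.029]
 [ 0.004  0.418 -0.908]] 0.4910969607336724
[[329.16645357 232.31560487]
 [329.09919901 167.55869209]
 [329.37326672 291.31132487]]
```

View pics/w4.png

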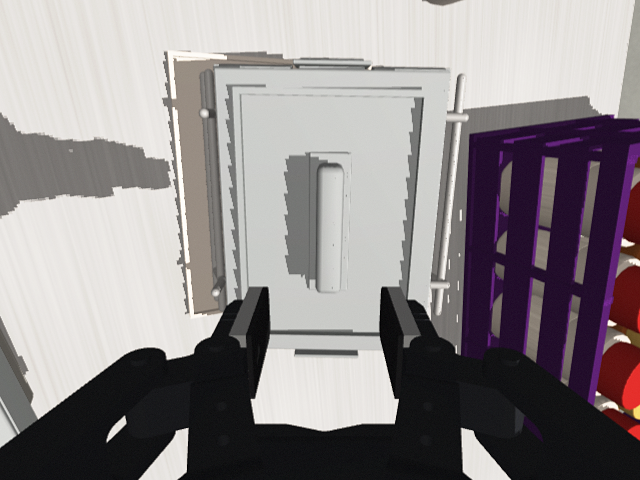

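Run:
```python
from h import *
Rt,n=lidR(-4.3); h=np.array([618.6,-308.8,111.7])
plan(h+3*n,Rt,3)
```

```text
tot dist 105.2 deg 0.4
[0.4, 0.7, 35.1, -0.002, -0.001, -0.001]
[0.5, 0.7, 35.1, -0.002, -0.001, -0.001]
[0.5, 0.6, 35.1, -0.002, -0.001, -0.001]
```

>>> drive_tool(series=[0, 0.4, 0.7, 35, -0.002, -0.001, -0.001, 0, 0.5, 0.7, 35, -0.002, -0.001, -0.001, 0, 0.5, 0.6, 28, -0.002, -0.001, -0.001, 0, 0, 0, 5, 0, 0, 0, 0, 0, 0, 0, 0, 0, 0])

```text
t: 8.35
eef_pos: [0.6185, -0.3063, 0.1191]
tool_rot: [0.16, 0.714, 0.665, 0.148]
contact_force: [-0.4, 0.7, 0.5]
gripper_width: 0.498
```

Run:
```python
from h import *
o,p,r=st();Rt,n=lidR(-4.3); h=np.array([618.6,-308.8,111.7])
print(o['t'],p,o['contact_force'],'above handle top',(p*1000-h)@n, (r.inv()).apply(p*1000-h))
plan(h+1.5*n,Rt,1)
```

```text
8.35 [ 0.61847007 -0.3063487   0.11911826] [-0.35931225  0.71359293  0.47744112] above handle top 6.855658484286622 [ 2.42163689  2.88999913 -6.84396988]
tot dist 6.5 deg 0.4
[-2.4, -2.9, 5.3, 0.004, -0.0, 0.005]
```

>>> drive_tool(series=[0, -2.4, -2.9, 5, 0.004, 0, 0.005, 0, 0, 0, 0, 0, 0, 0, -1, 0, 0, 0, 0, 0, 0, -1, 0, 0, 0, 0, 0, 0, -1, 0, 0, 0, 0, 0, 0, -1, 0, 0, 0, 0, 0, 0, -1, 0, 0, 0, 0, 0, 0, -1, 0, 0, 0, 0, 0, 0], force=90)

```text
t: 9.35
eef_pos: [0.6178, -0.3103, 0.1141]
tool_rot: [0.16, 0.716, 0.663, 0.147]
contact_force: [-3.7, 1.1, 5.3]
gripper_width: 0.164
```

Run:
```python
from h import *
o,p,r=st();Rt,n=lidR(-4.3); h=np.array([618.6,-308.8,111.7])
print(o['t'],p,o['contact_force'],o['gripper_width'],'above handle top',(p*1000-h)@n, (r.inv()).apply(p*1000-h))
```

```text
9.35 [ 0.61784326 -0.31028701  0.11406412] [-3.65667952  1.05313249  5.27487418] 0.16407563229467018 above handle top 2.4144118672152506 [-1.54289374  0.42158643 -2.41136106]
```

>>> drive_tool(series=[-1, 0, 0, -15, 0, 0, 0, -1, 0, 0, -30, 0, 0, 0, -1, 0, 0, -45, 0, 0, 0, -1, 0, 0, -40, 0, 0, 0, -1, 0, 0, 0, 0, 0, 0])

```text
t: 9.98
eef_pos: [0.563, -0.3068, 0.2348]
tool_rot: [0.162, 0.716, 0.663, 0.147]
contact_force: [0.9, 0.1, -2.4]
gripper_width: 0.164
```

Run:
```python
from h import *
o,p,r=st()
print(o['t'],p,o['contact_force'],o['gripper_width'])
plan([502,28,215],down(13.3),10)
```

```text
9.975 [ 0.56300971 -0.30675619  0.23479861] [ 0.87279461  0.10351903 -2.37991088] 0.1637749852022908
tot dist 340.8 deg 30.8
[32.9, -8.6, -2.0, 0.044, 0.007, -0.03]
[33.2, -7.7, -1.4, 0.044, 0.007, -0.03]
[33.4, -6.7, -0.9, 0.044, 0.007, -0.03]
[33.6, -5.8, -0.4, 0.044, 0.007, -0.03]
[33.8, -4.7, 0.1, 0.044, 0.007, -0.03]
[33.9, -3.7, 0.5, 0.044, 0.007, -0.03]
[34.0, -2.6, 0.9, 0.044, 0.007, -0.03]
[34.0, -1.6, 1.3, 0.044, 0.007, -0.03]
[34.0, -0.5, 1.5, 0.044, 0.007, -0.03]
[34.0, 0.6, 1.8, 0.044, 0.007, -0.03]
```

>>> drive_tool(series=[-1, 32.9, -8.6, -2, 0.044, 0.007, -0.03, -1, 33.2, -7.7, -1.4, 0.044, 0.007, -0.03, -1, 33.4, -6.7, -0.9, 0.044, 0.007, -0.03, -1, 33.6, -5.8, -0.4, 0.044, 0.007, -0.03, -1, 33.8, -4.7, 0.1, 0.044, 0.007, -0.03, -1, 33.9, -3.7, 0.5, 0.044, 0.007, -0.03, -1, 34, -2.6, 0.9, 0.044, 0.007, -0.03, -1, 34, -1.6, 1.3, 0.044, 0.007, -0.03, -1, 34, -0.5, 1.5, 0.044, 0.007, -0.03, -1, 34, 0.6, 1.8, 0.044, 0.007, -0.03, -1, 0, 0, 0, 0, 0, 0, -1, 0, 0, 0, 0, 0, 0])

```text
t: 11.48
eef_pos: [0.5018, 0.0287, 0.2121]
tool_rot: [-0.004, 0.622, 0.783, -0.002]
contact_force: [0.2, -0.6, -0.9]
gripper_width: 0.16
```

Run:
```python
from h import *
o,p,r=st()
print(o['t'],p,r.as_matrix().round(3).tolist(),o['contact_force'],o['gripper_width'])
plan([502,28,150],down(13.3),2)
w=cam('wrist')['pixels']; s=cam('scene')['pixels']; t=cam('top')['pixels']
f=lambda i,x,y,ww,h:cv2.resize(i[y:y+h,x:x+ww],(400,300),interpolation=cv2.INTER_CUBIC)
m=np.vstack([np.hstack([cv2.resize(w,(400,300)),f(s,270,170,160,120)]),np.hstack([f(t,250,190,160,120),cv2.resize(w[0:240,160:480],(400,300))])])
cv2.imwrite('pics/m2.png',m); cv2.imwrite('pics/w5.png',w)
```

```text
11.475 [0.50180198 0.02872368 0.21209209] [[-0.227, 0.974, -0.008], [0.974, 0.227, 0.002], [0.004, -0.007, -1.0]] [ 0.2021573  -0.62830467 -0.88624079] 0.16006748677109997
tot dist 62.1 deg 0.5
[-0.5, 0.2, 31.0, -0.004, -0.002, -0.002]
[-0.4, 0.1, 31.0, -0.004, -0.002, -0.002]
```

View pics/m2.png

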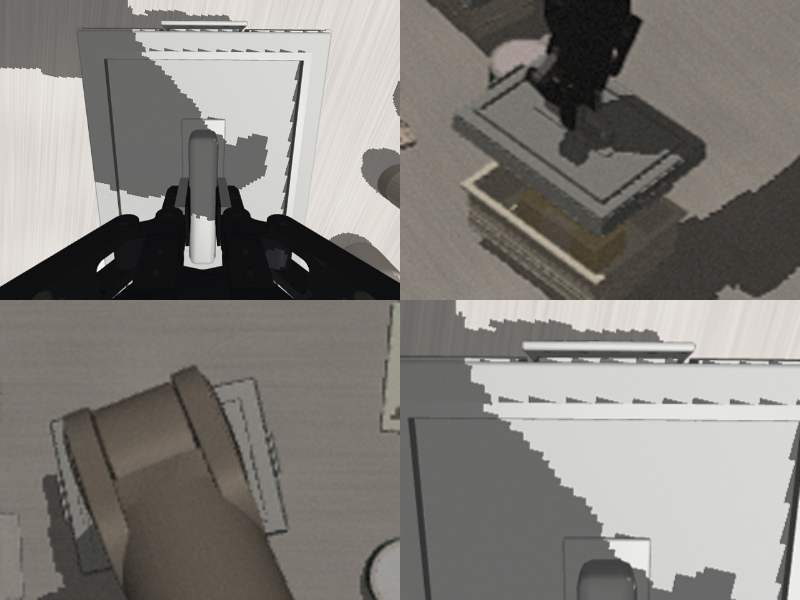

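Run:
```python
from h import *
c=cam('wrist');o,p,r=st();p=p*1000
for nm,uv,z in(('bead in',[[168,95],[485,95.5]],190),('bead in z+5',[[168,95],[485,95.5]],195),('skirt low',[[125,48],[528,52]],168),('handle end',[[325,207]],212),('clip top',[[260,37],[395,37]],190)):
    Q=ray(c,uv,z/1000)*1000; print(nm,r.inv().apply(Q-p).round(1).tolist())
```

```text
bead in [[77.7, -52.8, 23.3], [77.5, 53.9, 22.7]]
bead in z+5 [[77.5, -51.0, 18.3], [77.4, 52.0, 17.7]]
skirt low [[95.2, -75.3, 45.5], [93.7, 76.5, 44.6]]
handle end [[44.3, 0.1, 0.9]]
clip top [[95.5, -21.0, 23.2], [95.5, 22.8, 22.9]]
```

>>> drive_tool(series=[-1, 0.5, 0, 31, -0.004, -0.002, -0.002, -1, 0, 0, 31, -0.004, -0.002, -0.002, -1, 0, 0, 13, 0, 0, 0, -1, 0, 0, 8, 0, 0, 0, -1, 0, 0, 0, 0, 0, 0])

```text
t: 12.3
eef_pos: [0.5022, 0.0294, 0.1303]
tool_rot: [0.001, 0.62, 0.784, 0.001]
contact_force: [-0.6, -1.1, -1.0]
gripper_width: 0.165
```

Run:
```python
from h import *
o,p,r=st()
print(o['t'],p,r.as_matrix().round(3).tolist(),o['contact_force'],o['torque'],o['gripper_width'])
```

```text
12.3 [0.50223659 0.02937599 0.13031655] [[-0.23, 0.973, 0.003], [0.973, 0.23, -0.0], [-0.001, 0.003, -1.0]] [-0.64136353 -1.1456451  -0.95686013] [-0.2967246   0.12731757  0.02692748] 0.16534536935452923
```

>>> drive_tool(series=[-1, 0, 0, 4, 0, 0, 0, -1, 0, 0, 4, 0, 0, 0, -1, 0, 0, 0, 0, 0, 0])

```text
t: 12.68
eef_pos: [0.5036, 0.0297, 0.1237]
tool_rot: [0.003, 0.62, 0.785, 0.002]
contact_force: [0.3, -1.6, 5.8]
gripper_width: 0.161
```

>>> drive_tool(series=[-1, 0, 0, 3, 0, 0, 0, -1, 0, 0, 0, 0, 0, 0])

```text
t: 12.92
eef_pos: [0.504, 0.0291, 0.1208]
tool_rot: [0.003, 0.621, 0.784, 0.002]
contact_force: [-0.2, -3.8, 7.3]
gripper_width: 0.164
```

>>> drive_tool(series=[-1, 0, 0, 3, 0, 0, 0, -1, 0, 0, 0, 0, 0, 0])

```text
t: 13.18
eef_pos: [0.5041, 0.0286, 0.1191]
tool_rot: [0.003, 0.621, 0.784, 0.001]
contact_force: [-5.3, -6.5, 22.2]
gripper_width: 0.162
```

>>> drive_tool(series=[-1, 0, 0, 2, 0, 0, 0, -1, 0, 0, 0, 0, 0, 0])

```text
t: 13.42
eef_pos: [0.5042, 0.0286, 0.119]
tool_rot: [0.004, 0.621, 0.784, 0.001]
contact_force: [-12.6, -8.7, 44.8]
gripper_width: 0.163
```

Run:
```python
from h import *
o,p,r=st()
print(o['t'],p,r.as_matrix().round(3).tolist(),o['contact_force'],o['torque'],o['gripper_width'])
w=cam('wrist')['pixels']; s=cam('scene')['pixels']
m=np.hstack([cv2.resize(w,(400,300)),cv2.resize(s[200:305,280:420],(400,300),interpolation=cv2.INTER_CUBIC)])
cv2.imwrite('pics/m3.png',m)
```

```text
13.425 [0.50420338 0.02858859 0.1189884 ] [[-0.228, 0.974, 0.007], [0.974, 0.228, -0.003], [-0.005, 0.006, -1.0]] [-12.5851159   -8.66550559  44.80587913] [-0.88069905  3.06188671 -0.17352579] 0.1629365721126881
```

View pics/m3.png

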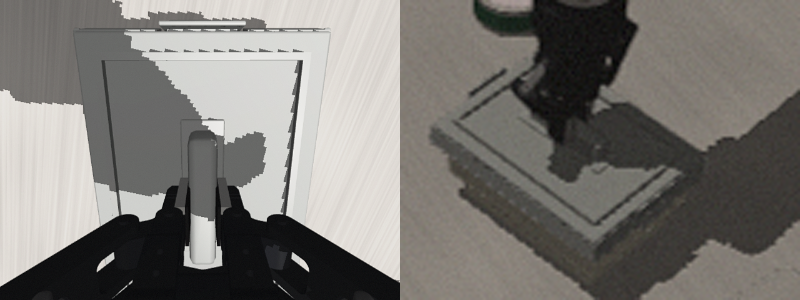

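>>> drive_tool(series=[-1, 0, 0, -3, 0, 0, 0, -1, 0, 0, 0, 0, 0, 0])

```text
t: 13.78
eef_pos: [0.5041, 0.0287, 0.1192]
tool_rot: [0.003, 0.621, 0.784, 0.002]
contact_force: [-0.1, -5.9, 9.7]
gripper_width: 0.162
```

>>> drive_tool(series=[-1, 0, 0, -3, 0, 0, 0, -1, 0, 0, 0, 0, 0, 0])

```text
t: 14.02
eef_pos: [0.5021, 0.0297, 0.1203]
tool_rot: [0.001, 0.62, 0.784, 0.001]
contact_force: [0.1, -0.6, -3.6]
gripper_width: 0.164
```

>>> drive_tool(series=[-1, 0, 0, -3, 0, 0, 0, -1, 0, 0, 0, 0, 0, 0])

```text
t: 14.28
eef_pos: [0.5011, 0.0299, 0.1225]
tool_rot: [0.0, 0.62, 0.785, 0.0]
contact_force: [-0.1, -0.1, -6.4]
gripper_width: 0.164
```

Run:
```python
from h import *
o,p,r=st()
print(o['t'],p,r.as_matrix().round(3).tolist(),o['contact_force'],o['torque'])
```

```text
14.275 [0.50113547 0.02986085 0.12254085] [[-0.231, 0.973, 0.001], [0.973, 0.231, 0.0], [0.0, 0.001, -1.0]] [-0.0756222  -0.05986752 -6.40167384] [-0.002713    0.03604579 -0.00260058]
```

Run:
```python
from h import *
c=cam('wrist');o,p,r=st()
Rm=cv2.Rodrigues(np.array(c['rvec'],float))[0]; cp=-Rm.T@np.array(c['tvec']).ravel()
print('cam in tool',r.inv().apply(cp-p)*1000,'fwd',r.inv().apply(Rm[2]).round(3), c['camera_matrix'][0][0])
print('row0 centre hit z.092 if lifted 150mm:', [(r.inv().apply(ray(c,[320,v],.092-.15)[0]-p)*1000).round() .tolist() for v in (0,60)])
t=cam('top')
Q=ray(t,[[160+(u-400)/4,170+(v-300)/4] for u,v in [(447,373),(705,333),(727,512),(468,550)]],.095)*1000
print(Q.round(1),Q.mean(0)); 
for a,b in((1,0),(2,3),(3,0),(2,1)): d=Q[b]-Q[a];print(np.degrees(np.arctan2(d[1],d[0])).round(1),np.linalg.norm(d).round(1))
# calibration check vs tub: known tcp
g=cv2.cvtColor(t['pixels'],cv2.COLOR_BGR2GRAY)[165:245,158:254]; cv2.imwrite('pics/st.png',cv2.resize(g,None,fx=8,fy=8,interpolation=cv2.INTER_CUBIC)[:600,:800])
plan([502,30,285],down(7),3)
```

```text
cam in tool [ 7.34675606e+01 -7.59069821e-02 -1.20457667e+02] fwd [-0.29   0.     0.957] 403.48106228933574
row0 centre hit z.092 if lifted 150mm: [[142.0, -3.0, 180.0], [106.0, -3.0, 180.0]]
[[678.9 395.6  95. ]
 [705.1 234.5  95. ]
 [592.5 218.4  95. ]
 [567.9 379.   95. ]] [636.10109484 306.88461482  95.        ]
99.2 163.3
98.7 162.5
8.5 112.3
8.1 113.7
tot dist 162.5 deg 6.4
[0.0, 0.3, -54.2, 0.0, -0.0, 0.037]
[0.0, 0.3, -54.2, 0.0, -0.0, 0.037]
[0.0, 0.3, -54.2, 0.0, -0.0, 0.037]
```

Run:
```python
from h import *
s=cam('scene')['pixels'][310:410,300:425]
cv2.imwrite('pics/s6.png',cv2.convertScaleAbs(cv2.resize(s,(750,600),interpolation=cv2.INTER_CUBIC),alpha=1.6))
```

View pics/s6.png

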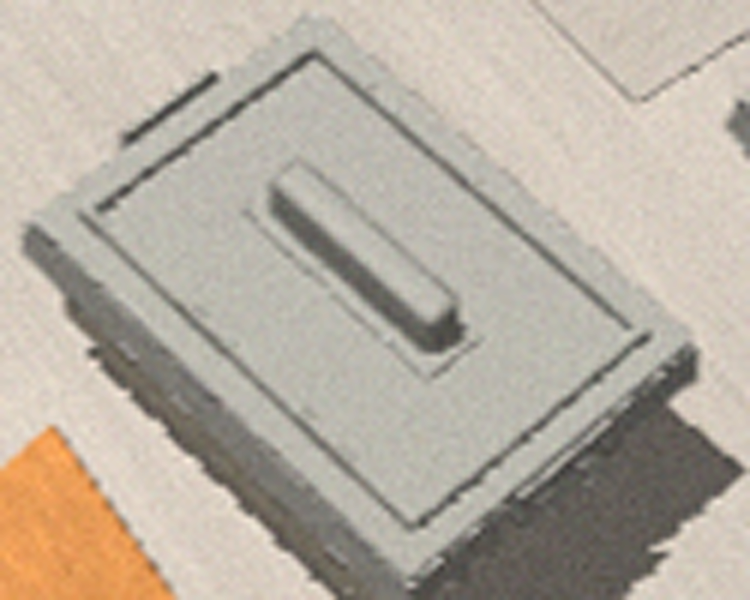

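>>> drive_tool(series=[-1, 0, 0, -20, 0, 0, 0.015, -1, 0, 0, -40, 0, 0, 0.015, -1, 0, 0, -45, 0, 0, 0.015, -1, 0, 0, -45, 0, 0, 0.015, -1, 0, 0, -15, 0, 0, 0.015, -1, 0, 0, 0, 0, 0, 0])

```text
t: 15.18
eef_pos: [0.5014, 0.0296, 0.2876]
tool_rot: [0.001, 0.649, 0.761, 0.001]
contact_force: [0.4, 0.1, -7.5]
gripper_width: 0.16
```

Run:
```python
from h import *
c=cam('scene')
f=lambda L:[[300+(u+.5)/6-.5,310+(v+.5)/6-.5] for u,v in L]
Q=ray(c,f([(315,55),(90,212),(412,525),(645,335)]),.093)*1000
print(Q.round(1),Q.mean(0))
for a,b in((0,1),(3,2),(0,3),(1,2)): d=Q[b]-Q[a];print(np.degrees(np.arctan2(d[1],d[0])).round(1),np.linalg.norm(d).round(1))
H=ray(c,f([(286,174),(445,308),(365,240)]),.115)*1000; print(H.round(1)); d=H[1]-H[0]; print(np.degrees(np.arctan2(d[1],d[0])),np.linalg.norm(d))
```

```text
[[598.2 225.6  93. ]
 [705.4 240.9  93. ]
 [680.6 401.   93. ]
 [569.2 383.4  93. ]] [638.35152864 312.74144792  93.        ]
8.1 108.3
9.0 112.8
100.4 160.5
98.8 162.0
[[646.9 275.7 115. ]
 [631.8 349.1 115. ]
 [639.1 312.5 115. ]]
101.59978003013411 75.00822251635702
```

Run:
```python
from h import *
plan([637.5,309.5,265],down(8.9),7)
```

```text
tot dist 312.5 deg 0.2
[36.4, 25.6, 3.1, 0.0, 0.0, 0.0]
[36.4, 25.6, 3.1, 0.0, 0.0, 0.0]
[36.5, 25.6, 3.1, 0.0, 0.0, 0.0]
[36.5, 25.6, 3.1, 0.0, 0.0, 0.0]
[36.5, 25.5, 3.1, 0.0, 0.0, 0.0]
[36.5, 25.5, 3.1, 0.0, 0.0, 0.0]
[36.5, 25.5, 3.1, 0.0, 0.0, 0.0]
```

>>> drive_tool(series=[-1, 20, 14, 0, 0, 0, 0, -1, 36.5, 25.6, 3, 0, 0, 0, -1, 36.5, 25.6, 3, 0, 0, 0, -1, 36.5, 25.6, 3, 0, 0, 0, -1, 36.5, 25.6, 3, 0, 0, 0, -1, 36.5, 25.6, 4, 0, 0, 0, -1, 36.5, 25.6, 4, 0, 0, 0, -1, 16.5, 11, 4, 0, 0, 0, -1, 0, 0, 0, 0, 0, 0, -1, 0, 0, 0, 0, 0, 0])

```text
t: 16.48
eef_pos: [0.6373, 0.3085, 0.2625]
tool_rot: [0.001, 0.649, 0.76, -0.001]
contact_force: [-0.3, -0.5, -7.1]
gripper_width: 0.164
```

Run:
```python
from h import *
o,p,r=st();print(o['t'],p,r.as_matrix().round(3).tolist(),o['contact_force'])
c=cam('scene'); P=proj(c,p); print(P)
u,v=int(P[0,0])-70,int(P[0,1])-45; s=c['pixels'][v:v+110,u:u+140]; print(u,v)
cv2.imwrite('pics/s7.png',cv2.convertScaleAbs(cv2.resize(s,(770,605),interpolation=cv2.INTER_CUBIC)[:600],alpha=1.6))
```

```text
16.475 [0.63734139 0.30853785 0.26247421] [[-0.157, 0.988, -0.0], [0.988, 0.157, -0.002], [-0.002, -0.001, -1.0]] [-0.26887621 -0.46201935 -7.11713162]
[[365.80728654 303.52851915]]
295 258
```

View pics/s7.png

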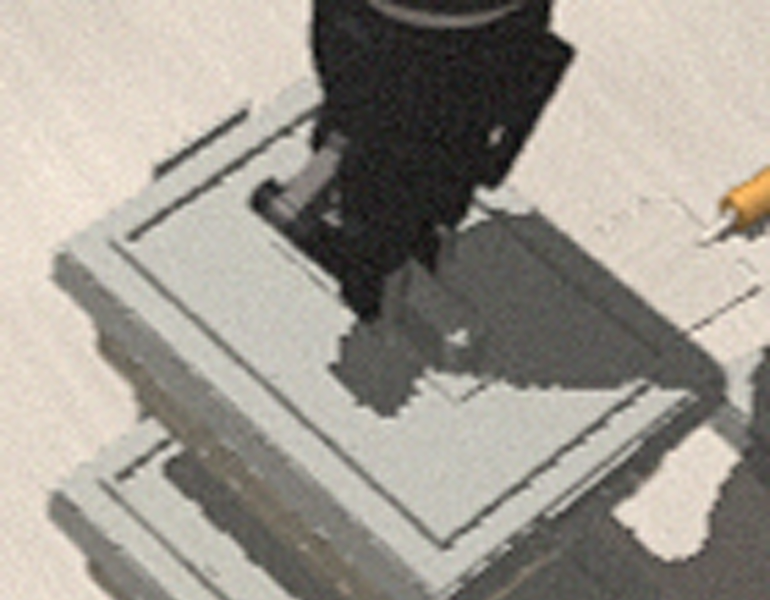

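Run:
```python
from h import *
c=cam('scene')
Q=ray(c,[[295+(u+.5)/5.5-.5,258+(v+.5)/5.5-.5] for u,v in [(122,240),(446,546),(650,386)]],.2365)*1000
S=np.array([(705.4,240.9,93),(680.6,401,93),(569.2,383.4,93)])
print(Q.round(1)); print('held-stack',(Q-S)[:,:2].round(1),(Q-S).mean(0)[:2])
for X in(Q,S):
  for a,b in((0,1),(2,1)): d=X[b]-X[a];print(np.degrees(np.arctan2(d[1],d[0])).round(1),np.linalg.norm(d).round(1))
```

```text
[[702.2 238.5 236.5]
 [679.7 402.1 236.5]
 [581.6 386.3 236.5]]
held-stack [[-3.2 -2.4]
 [-0.9  1.1]
 [12.4  2.9]] [2.76122041 0.50543681]
97.8 165.1
9.2 99.3
98.8 162.0
9.0 112.8
```

>>> drive_tool(series=[-1, 0.3, 1.3, 15, 0, 0, 0, -1, 0, 0, 15, 0, 0, 0, -1, 0, 0, 10, 0, 0, 0, -1, 0, 0, 0, 0, 0, 0])

```text
t: 17.08
eef_pos: [0.6384, 0.3101, 0.2226]
tool_rot: [0.0, 0.649, 0.761, -0.001]
contact_force: [0.2, -0.2, -6.7]
gripper_width: 0.167
```

Run:
```python
from h import *
o,p,r=st();print(o['t'],p,r.as_matrix().round(3).tolist(),o['contact_force'],o['torque'])
```

```text
17.075 [0.63837569 0.31009622 0.22258732] [[-0.157, 0.988, -0.0], [0.988, 0.157, -0.001], [-0.001, -0.0, -1.0]] [ 0.15359001 -0.24923352 -6.74231511] [-0.01021587 -0.02764705 -0.03257745]
```

>>> drive_tool(series=[-1, -1, 0, 3, 0, 0, 0, -1, 0, 0, 3, 0, 0, 0, -1, 0, 0, 0, 0, 0, 0])

```text
t: 17.45
eef_pos: [0.6391, 0.3096, 0.2182]
tool_rot: [0.001, 0.649, 0.761, 0.001]
contact_force: [-0.9, -0.2, -7.1]
gripper_width: 0.161
```

>>> drive_tool(series=[-1, 0, 0, 2, 0, 0, 0, -1, 0, 0, 0, 0, 0, 0])

```text
t: 17.7
eef_pos: [0.6391, 0.3097, 0.2162]
tool_rot: [0.001, 0.649, 0.761, 0.001]
contact_force: [-0.0, 0.6, -6.9]
gripper_width: 0.164
```

>>> drive_tool(series=[-1, 0, 0, 2, 0, 0, 0, -1, 0, 0, 0, 0, 0, 0])

```text
t: 17.95
eef_pos: [0.6391, 0.3096, 0.2141]
tool_rot: [0.001, 0.649, 0.761, 0.001]
contact_force: [-0.1, 0.3, -7.1]
gripper_width: 0.166
```

>>> drive_tool(series=[-1, 0, 0, 1.5, 0, 0, 0, -1, 0, 0, 0, 0, 0, 0])

```text
t: 18.2
eef_pos: [0.6395, 0.3097, 0.2133]
tool_rot: [0.001, 0.649, 0.761, 0.001]
contact_force: [-0.1, -1.3, -3.5]
gripper_width: 0.162
```

>>> drive_tool(series=[-1, 0, 0, 1.5, 0, 0, 0, -1, 0, 0, 0, 0, 0, 0])

```text
t: 18.45
eef_pos: [0.6397, 0.3098, 0.2121]
tool_rot: [0.001, 0.649, 0.761, 0.001]
contact_force: [-0.1, -1.3, -1.3]
gripper_width: 0.16
```

Run:
```python
from h import *
o,p,r=st();print(o['t'],p,r.as_matrix().round(3).tolist(),o['contact_force'],o['torque'])
```

```text
18.45 [0.63968136 0.30981426 0.21205408] [[-0.157, 0.988, 0.003], [0.988, 0.157, 0.001], [0.0, 0.004, -1.0]] [-0.11176191 -1.3262876  -1.26009027] [-0.08326163 -0.02444484 -0.03328106]
```

>>> drive_tool(series=[-1, 0, 0, 0.8, 0, 0, 0, -0.3, 0, 0, 0, 0, 0, 0, -0.1, 0, 0, 0, 0, 0, 0, -0.1, 0, 0, 0, 0, 0, 0, -0.1, 0, 0, 0, 0, 0, 0, -0.1, 0, 0, -20, 0, 0, 0, -0.1, 0, 0, -40, 0, 0, 0, -0.1, 0, 0, -50, 0, 0, 0, -0.1, -60, 0, -10, 0, 0, 0, -0.1, -60, 0, 0, 0, 0, 0, -0.1, -60, 0, 0, 0, 0, 0, -0.1, 0, 0, 0, 0, 0, 0])

```text
t: 19.95
eef_pos: [0.6694, 0.124, 0.3318]
tool_rot: [0.003, 0.653, 0.757, 0.0]
contact_force: [-0.5, 0.3, -0.3]
gripper_width: 0.446
```

>>> drive_tool(series=[-0.1, -50, -20, 0, 0, 0, 0, -0.1, -50, -20, 0, 0, 0, 0, -0.1, -50, -20, 0, 0, 0, 0, -0.1, -50, -20, 0, 0, 0, 0, -0.1, 0, 0, 0, 0, 0, 0])

```text
t: 20.58
eef_pos: [0.6192, -0.0836, 0.3314]
tool_rot: [0.002, 0.652, 0.758, -0.0]
contact_force: [0.7, 0.5, 0.4]
gripper_width: 0.449
```

Run:
```python
from h import *
o,p,r=st();print(o['t'],p,o['contact_force'])
t=cam('top','tF.png')['pixels'];s=cam('scene','sF.png')['pixels']
a=cv2.resize(s[245:395,280:430],(400,400),interpolation=cv2.INTER_CUBIC);b=cv2.resize(t[145:245,150:250],(400,400),interpolation=cv2.INTER_CUBIC)
m=cv2.convertScaleAbs(np.hstack([a,b]),alpha=1.5)
d=cv2.resize(s,(267,200));e=cv2.resize(t,(267,200)); z=np.zeros((200,266,3),np.uint8)
cv2.imwrite('pics/mF.png',np.vstack([m,np.hstack([d,e,z])]))
```

```text
20.575 [ 0.61919634 -0.08356667  0.33144351] [0.66012036 0.46439829 0.38911477]
```

View pics/mF.png

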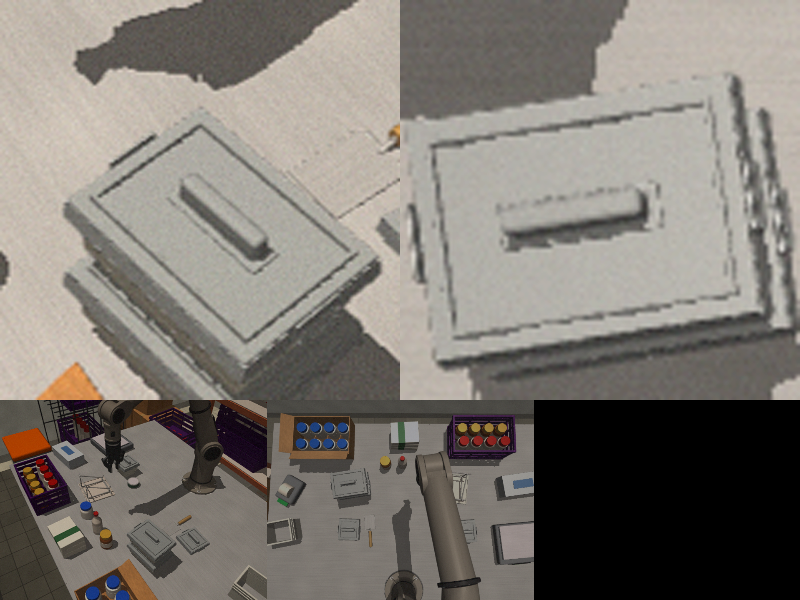

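Run:
```python
from h import *
c=cam('scene');t=cam('top')
Q=ray(c,[[280+u/2.667,245+v/2.667] for u,v in[(205,125),(93,196),(250,340),(359,251)]],.185)*1000
T=ray(t,[[150+(u-400)/4,145+v/4] for u,v in[(433,147),(708,103),(737,292),(457,337)]],.187)*1000
print(Q.round(1).tolist(),Q.mean(0));print(T.round(1).tolist(),T.mean(0))
```

```text
[[594.3, 227.0, 185.0], [706.2, 239.8, 185.0], [679.0, 403.1, 185.0], [566.0, 383.8, 185.0]] [636.38290069 313.43773177 185.        ]
[[677.4, 395.3, 187.0], [703.9, 237.4, 187.0], [594.5, 218.4, 187.0], [567.8, 377.9, 187.0]] [635.8924278  307.25569746 187.        ]
```

```bash
python3 -c "
from h import *
print(bot.hand_in())"
```

```text
the job is handed in; nothing more can be done
None
```

The job is done and handed in, with the arm clock at about 21 s of the 54 s allowed. The cheese lies flat in the tub, the lid is clipped on, and the closed tub stands on the stack tub, released.

- **Clips:** I pressed the lid down until it stopped hard, which took 45 N, more than the 10–20 N expected. On lifting by the handle, the gripper carried about 6.4 N with almost no moment. That matches the full tub hanging level, so I take both clips to have snapped; I did not see them directly.
- **Stacking:** The load came off at about 213 mm tool height, which fits a foot standing inside the bead rather than on top of it. Lid against stack lid, the top camera shows an offset of about 0.5 mm and the scene camera about 2 mm, with 4 mm to spare each side. The long sides are in line.
- **Disagreement:** The two cameras put the stack tub's y position about 5 mm apart. I used a compromise, corrected by comparing the held lid with the stack lid in one camera. That comparison used only two corners, because I misread the third.
- **Everything else:** The final pictures show nothing else out of place, though the arm hid part of the right side in the top view.

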